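Let the last steam out of the pressure cooker

TASK

Let the last pressure out of the pressure cooker: unscrew the little brass lock nut on its steam-release valve as far up as it goes, then push the freed red pin fully down and keep it down for a good two seconds before letting it spring back up. Go gently, with no more force than it takes: the valve sits in a soft rubber seal and must not be levered over or rammed into the lid. Leave the nut unscrewed and the things around the cooker where they are.

Things in the scene. Friction and masses are not known exactly. Their poses are not given: they have to be found in the camera images.
- cooker: Steel pressure cooker, 228 mm over its lid, on a cork mat; it does not shift. Origin on the table under its centre, z up. Long black handle along its -y (275 mm from the centre, top 140 mm high), helper handle along +y (149 mm). Lid top nominally 146 mm high. Steam-release valve at x -55, y 0 mm; black dial 32 mm across, top 170 mm high, at x +48, y 0. Other lid fittings stay below 160 mm.
- valve_foot (a point): Point on the upright valve's axis, 146 mm above the table. Above this point: steel base 22 mm across 0 to 8 mm, sleeve 11 mm across 8 to 26, brass lock nut 14 mm across 26 to 36 (when down), red pin button 9 mm across 40 to 43. The lid rides on a rubber gasket: all these really sit up to 5 mm higher or lower, each time differently; this point does not show it. The axes are the cooker's.
- lock_nut (a joint): Angle of the knurled brass lock nut, rad: 0 down on the sleeve (starts at 0 to 0.4), grows as it is unscrewed, anticlockwise from above, to a stop at 4.71 (three quarters of a turn) under the red button. It climbs the pin 4 mm by then, has light friction (0.03 N m) and stays where left. The pin can sink only as far as the nut has climbed (it yields a mm more under load); both sink together.
- release_pin (a joint): How far the release pin (red button on top, the nut rides on it) is pushed down into the sleeve, m: 0 up and shut, stop at 0.0036 fully down (open from 0.0032). Its spring pushes back with 2 N at first and 5.2 N at the stop and returns it to 0. The nut, fully up, is clear of the sleeve by more than this stroke.
- valve (a joint): How far the whole valve is pushed down into its rubber seal, in m: 0 at rest, 1 mm for each 7 N of push on the pin, nut or sleeve; pushed over 0.0013 (9 N) the seal is damaged, so read the force while pressing.
- valve_lean_x (a joint): Lean of the valve in its rubber seal about the cooker's x axis, in rad: 0 upright; about 2 N m per rad, pivot at the lid's top, so 1 mm sideways at the nut (about 2 N) is 0.03. Over 0.15 (10 N) either way the seal is torn.
- valve_lean_y (a joint): The same lean about the cooker's y axis.
- mug: Loose blue ceramic mug, 80 mm across, 92 mm high, handle at its +y; origin at the centre of its underside. To be left alone.
- pepper_mill: Loose dark wooden pepper mill, 54 mm across, 126 mm high; origin at the centre of its underside. To be left alone.
- spice_jar: Loose amber glass spice jar with a red cap, 52 mm across, 85 mm high; origin at the centre of its underside. To be left alone.

How it is judged:
By the outcome, as a careful person would: the job done as asked, in the order asked, and still so for the second after the job is handed in, with the robot touching nothing.
It also fails if it takes over 58 s, if anything falls off the work surface, if the arm or the gripper's body presses on something with over 40 N, if the wrist force passes 120 N, or if a joint passes its speed limit or range.

ROBOT

A 6-joint arm with a two-finger parallel gripper is mounted at the origin on the work surface. World frame = base frame: x ahead of the robot, y to its left, z up, the work surface at z = 0. Lengths are in m, angles in rad, forces in N, time in s.
With the tool pointing down it reaches from about 0.375 to 0.75 m from the base axis. Payload 9 kg.
Tool frame: the origin (TCP) lies on the centre line of the jaws, within the pads' length; the fingertips stand 19 mm ahead of it and the grasp point (between the pads) is the TCP; z points along the fingers, y is the line along which they close (so a half turn about z gives the same grasp; the last joint's range is limited). The gripper opens to 85 mm and grips with 20 to 120 N. Pads are 22 mm wide; open, the fingers measure 114 mm over their backs; the gripper's body (76 mm by 85 mm) begins 54 mm behind the grasp point. The pads swing forward as they close: fully open they stand 13 mm farther back than shut.
Start: joints at [1.046, 0.104, 0.097, 1.564, 0, 1.353], TCP at [0.181, 0.572, 0.216] pointing down, gripper open.
Joint ranges: [-2.99, 2.99], [-0.84, 1.86], [-1.1, 1.16], [-1.84, 2.11], [-1.51, 1.56], [-3.14, 3.14]. Speed limits (rad/s): [2.22, 2.22, 2.57, 3.14, 3.14, 3.14].

INTERFACE

Orientations are given as [roll, pitch, yaw] about the fixed x, y, z axes, in that order (R = Rz(yaw) Ry(pitch) Rx(roll)).
In Python, from workcell import status, read_camera, bot gives the robot as it stands. The module is installed in compiled form; this text tells all that it offers.
- The arm moves only by the shell command python3 -m jog 'ROWS' [OPENING] [FORCE]. ROWS is JSON, a list of rows, each an object with "xyz": the shift along the tool's x, y, z in cm, a list of three; "turn": the turn about the tool's z in rad. In form: [{"xyz": [x, y, z], "turn": turn}, ...]. A call has 1 to 10 rows; each row is the pose to reach, as a shift and turn from the pose commanded when the call began, along the tool's axes at that moment; what a row does not reach only later rows make up. A row lasts 1/10 s, in which the tool goes at most 50 mm and 8.59 degrees, less where a joint would pass 70% of its speed; a pose out of reach is approached as far as the arm can. A call with a gripper value outside its range is refused whole. OPENING is the opening, from -1 (shut) to 1 (fully open), set as the call begins (- or left out, the last holds). The fingers move at their own pace and stop on an object; FORCE is the grip in N (left out, the last holds). Time passes only in rows, so rows that repeat a pose let the fingers close. It gives the time, the measured TCP pose, the force, the opening and the grip force at its end, in the units of the state.
- status.get_state(): the state, without advancing time (a new reading comes with each control period).
- read_camera(name): name is "scene" or "top" or "wrist"; returns a dict with "image" (420x560x3 uint8, red, green, blue), "fx", "fy", "cx", "cy" (pixels), "xyz" and "orientation" of the camera in the world. Camera axes: x right, y down, z forward; pixel columns grow to the right and rows downward; lengths in m; the calibration is good to about 2 mm. A picture is of the moment at which its call begins. There is no depth.
- bot.hand_in(): hands the job in; it is judged then, once.
The state is a dict: "t": time; "q": joint angles; "qvel": joint speeds; "joint_efforts": joint torques, N m; "tcp_pos": TCP position; "orientation": TCP orientation; "force": force on the tool from outside, world axes, zero at the start; "wrist_torque": the same for the moment, N m; "finger_gap": finger opening in m; "grasp_force": force on a finger pad.
Only numpy, scipy, OpenCV 4.12 (cv2) and the standard library are available. Lean on these libraries where they do the work, as an engineer would, in place of code of your own. Each camera call takes 0.05 s, during which the arm holds its last target. There are 200 camera calls.

## Working session

There is one attempt and no reset: what is moved stays moved. The work goes in short steps, Python scripts to look and compute and a shell command to move; the robot and the scene stay as the last step left them, time stands still between calls to the robot, and variables do not carry over. Pictures are saved under pics/ and viewed, at most 10 in all, crops included, and the job is handed in when it is done.

```bash
mkdir -p pics
python3 - <<'E'
from workcell import status, read_camera, bot
import cv2,numpy as np
for n in("scene","top"):
    c=read_camera(n); cv2.imwrite(f"pics/{n}0.png",c["image"][:,:,::-1]); print(n,{k:v for k,v in c.items() if k!="image"})
print(status.get_state())
E
```

```text
scene {'fx': 472.13539681897515, 'fy': 472.13539681897515, 'cx': 274.6603988565553, 'cy': 204.75265406830334, 'xyz': array([ 1.11494617, -0.1763083 ,  1.01783215]), 'orientation': array([-2.5830385 ,  0.00586239,  1.02514763])}
top {'fx': 534.4109098319705, 'fy': 534.4109098319705, 'cx': 276.7363692731058, 'cy': 214.48243362812977, 'xyz': array([0.48504177, 0.06825667, 1.22681327]), 'orientation': array([-3.00655233,  0.01324935, -1.54888202])}
{'t': 0.1, 'q': array([ 1.04629789e+00,  1.04612132e-01,  9.65469366e-02,  1.56386541e+00,
       -3.08885918e-06,  1.35309396e+00]), 'qvel': array([ 0.00036693, -0.00134552,  0.00203692,  0.00082958, -0.0004102 ,
        0.00129022]), 'joint_efforts': array([ 6.14968274e-03, -5.58208609e+01,  5.04718602e+01,  1.30424177e-02,
       -2.75469283e-04,  1.76909930e-05]), 'tcp_pos': array([0.18104316, 0.57172033, 0.2148161 ]), 'orientation': array([-3.14048448e+00, -2.41974094e-04,  2.83479645e+00]), 'force': array([-0.1397763 ,  0.8520346 , -0.32416738]), 'wrist_torque': array([ 0.04100019, -0.05147122, -0.02647988]), 'grasp_force': 0.0, 'finger_gap': 0.0854373854716717}
```

View pics/top0.png

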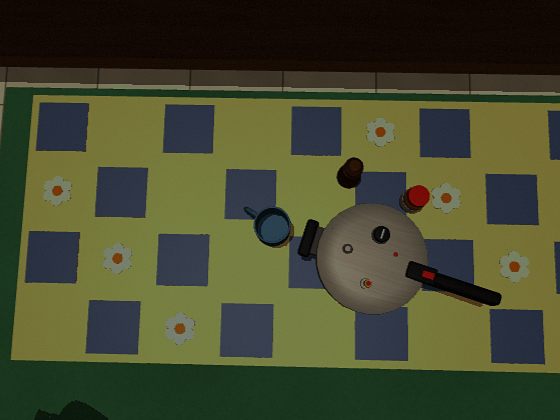

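View pics/scene0.png

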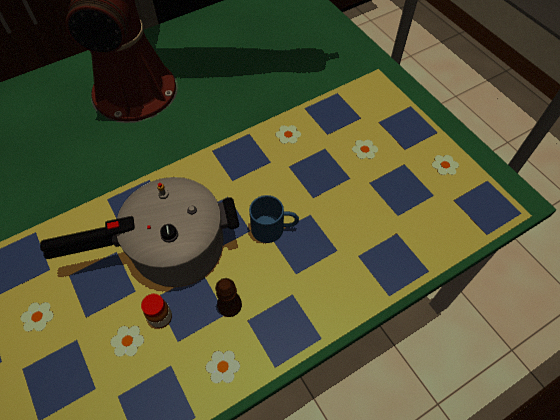

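The top view shows the valve at about (367,283) and the dial at (381,234). The scene view shows the valve at about (161,186) and the dial at (169,233). I'll enlarge both and triangulate.

```bash
cat > h.py <<'E'
import numpy as np, cv2
from scipy.spatial.transform import Rotation as R
def ray(c,u,v):
    d=R.from_euler('xyz',c["orientation"]).apply([(u-c["cx"])/c["fx"],(v-c["cy"])/c["fy"],1]); return np.array(c["xyz"]),d/np.linalg.norm(d)
def atz(c,u,v,z):
    o,d=ray(c,u,v); return o+d*(z-o[2])/d[2]
def tri(rs):
    A=sum(np.eye(3)-np.outer(d,d) for o,d in rs); b=sum((np.eye(3)-np.outer(d,d))@o for o,d in rs); return np.linalg.solve(A,b)
def proj(c,p):
    q=R.from_euler('xyz',c["orientation"]).inv().apply(np.array(p)-c["xyz"]); return c["cx"]+c["fx"]*q[0]/q[2], c["cy"]+c["fy"]*q[1]/q[2]
E
python3 - <<'E'
from h import *
from workcell import read_camera
t=read_camera("top");s=read_camera("scene")
a=cv2.resize(t["image"][215:305,330:420],(400,400),interpolation=cv2.INTER_CUBIC)
b=cv2.resize(s["image"][170:260,120:210],(400,400),interpolation=cv2.INTER_CUBIC)
cv2.imwrite("pics/crop.png",np.hstack([a,b])[:,:,::-1])
print(tri([ray(t,367.5,283),ray(s,161,184)]))
print(tri([ray(t,381,234),ray(s,169,232)]))
print(atz(t,367.5,283,.187),atz(s,161,184,.187),atz(t,381,234,.17))
E
```

```text
[ 0.49663435 -0.09180383  0.18692258]
[ 0.5948885  -0.12381587  0.15728651]
[ 0.49637616 -0.09256808  0.187     ] [ 0.49703568 -0.09106501  0.187     ] [ 0.59344595 -0.12196219  0.17      ]
```

View pics/crop.png

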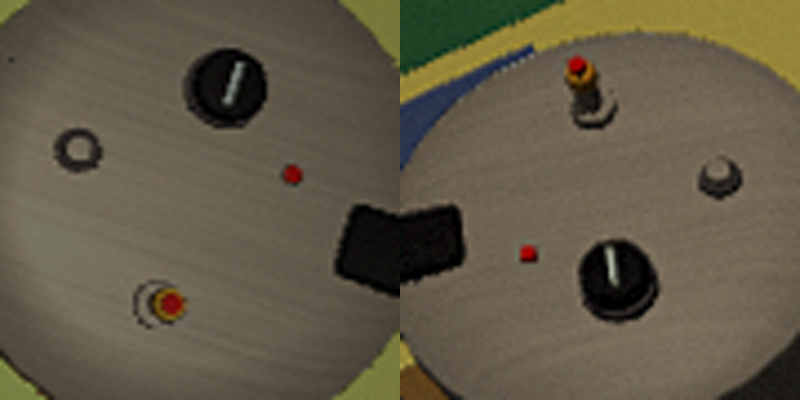

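```bash
cat >> h.py <<'E'
def shift(s,p):
    return R.from_euler('xyz',s["orientation"]).inv().apply(np.array(p)-s["tcp_pos"])*100
E
python3 - <<'E'
from h import *
from workcell import read_camera,status
t=read_camera("top");s=read_camera("scene")
p=tri([ray(t,368.2,283),ray(s,159.8,184.4)]);print(p,[atz(t,368.2,283,.189),atz(s,159.8,184.4,.189)])
print(shift(status.get_state(),[p[0],p[1],.26]))
E
```

```text
[ 0.49645416 -0.09379855  0.18682245] [array([ 0.49638365, -0.09360102,  0.189     ]), array([ 0.49813734, -0.09387843,  0.189     ])]
[-50.16522775 -53.9385907   -4.46075787]
```

```bash
python3 -m jog '[{"xyz":[0,0,-4.5],"turn":0},{"xyz":[-4,-4.3,-4.5],"turn":0.15},{"xyz":[-8,-8.6,-4.5],"turn":0.3},{"xyz":[-12,-12.9,-4.5],"turn":0.45},{"xyz":[-16,-17.2,-4.5],"turn":0.6},{"xyz":[-20,-21.5,-4.5],"turn":0.75},{"xyz":[-24,-25.8,-4.5],"turn":0.9},{"xyz":[-28,-30.1,-4.5],"turn":1.05},{"xyz":[-32,-34.4,-4.5],"turn":1.2},{"xyz":[-36,-38.7,-4.5],"turn":1.35}]'
python3 - <<'E'
from h import *
from workcell import status
s=status.get_state();print(s["q"],s["force"],shift(s,[.4968,-.0936,.26]))
E
```

```text
t: 1.3
tcp_pos: [0.3743, 0.1635, 0.2607]
orientation: [3.141, -0.0, 1.479]
force: [1.6, 0.2, -0.3]
finger_gap: 0.0855
grasp_force: 0.0
[ 8.88371402e-02 -4.67949687e-01 -3.28875138e-01  1.70874344e+00
  1.39956957e-04  1.75157451e+00] [ 1.61390618  0.21354221 -0.29069898] [-24.47696103  14.55605082   0.08104321]
```

```bash
python3 -m jog '[{"xyz":[-4,2.4,0],"turn":0.15},{"xyz":[-8,4.8,0],"turn":0.3},{"xyz":[-12,7.2,0],"turn":0.45},{"xyz":[-16,9.6,0],"turn":0.6},{"xyz":[-20,12,0],"turn":0.75},{"xyz":[-24.5,14.5,0],"turn":0.9},{"xyz":[-24.5,14.5,0],"turn":1.05},{"xyz":[-24.5,14.5,0],"turn":1.2},{"xyz":[-24.5,14.5,0],"turn":1.35},{"xyz":[-24.5,14.5,0],"turn":1.5}]'
python3 - <<'E'
from h import *
from workcell import status,read_camera
s=status.get_state();print(s["q"],s["force"],shift(s,[.4968,-.0936,.26]))
c=read_camera("wrist");print(c["xyz"],c["orientation"],c["fx"],proj(c,[.4968,-.0936,.187]))
cv2.imwrite("pics/w1.png",c["image"][:,:,::-1])
E
```

```text
t: 2.3
tcp_pos: [0.4973, -0.0914, 0.2604]
orientation: [-3.141, 0.0, -0.022]
force: [-1.1, 0.2, 1.4]
finger_gap: 0.0852
grasp_force: 0.0
[-4.41053485e-01 -1.67754391e-01 -8.73948361e-02  1.65139272e+00
  1.07817980e-04  2.72235923e+00] [-1.09645155  0.20639605  1.39897729] [-0.04110099  0.2222158   0.04113377]
[ 0.57237252 -0.09286676  0.41867409] [ 2.85217906e+00 -4.80126632e-04 -1.59356847e+00] 297.5752991539236 (np.float64(280.8837956170495), np.float64(212.8882384768357))
```

View pics/w1.png

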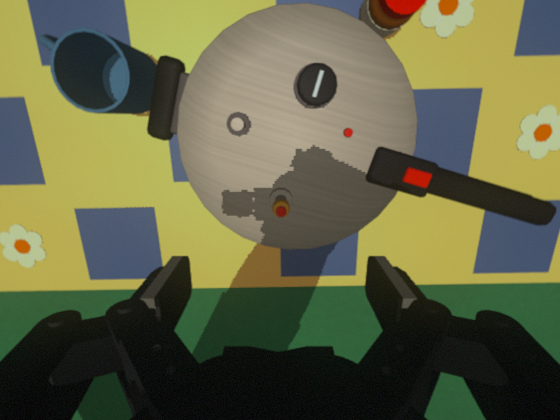

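The wrist view shows the button at (281,211), against a predicted (281,213), so the position agrees to within about 2 mm. I'll triangulate with all three cameras.

Run:
```python
from h import *
from workcell import status,read_camera
t=read_camera("top");w=read_camera("wrist");sc=read_camera("scene");s=status.get_state()
def red(c,guess):
    u,v=map(int,guess); im=c["image"][v-9:v+10,u-9:u+10].astype(int)
    m=(im[...,0]>1.8*im[...,1]+15)&(im[...,0]>2*im[...,2]); m&=im[...,1]<70
    y,x=np.nonzero(m); print(m.sum(),x.mean()+u-9,y.mean()+v-9); return x.mean()+u-9,y.mean()+v-9
W=red(w,(281,211));S=red(sc,(160,184))
r=[ray(w,*W),ray(sc,*S),ray(t,368.2,283)]
print(tri(r),tri(r[:2]),tri([r[0],r[2]]),tri(r[1:]))
p=tri(r); print(s["tcp_pos"],shift(s,[p[0],p[1],p[2]-.011]))
```

```text
85 280.84705882352944 211.25882352941176
14 159.5 184.28571428571428
[ 0.49700995 -0.09383569  0.18721337] [ 0.49944536 -0.09399202  0.19134597] [ 0.49668375 -0.09399776  0.18306855] [ 0.49635515 -0.09400256  0.18733814]
[ 0.49728911 -0.09117486  0.2604869 ] [-0.02558977  0.26708769  8.42732846]
```

```bash
python3 -m jog '[{"xyz":[0,0.27,1.5],"turn":0},{"xyz":[0,0.27,3],"turn":0},{"xyz":[0,0.27,4.5],"turn":0},{"xyz":[0,0.27,6],"turn":0},{"xyz":[0,0.27,7],"turn":0},{"xyz":[0,0.27,8],"turn":0},{"xyz":[0,0.27,8.2],"turn":0},{"xyz":[0,0.27,8.2],"turn":0},{"xyz":[0,0.27,8.2],"turn":0},{"xyz":[0,0.27,8.2],"turn":0}]' -0.5 20
python3 - <<'E'
from h import *
from workcell import status,read_camera
w=read_camera("wrist");s=read_camera("scene")
a=cv2.resize(w["image"][180:300,200:360],(640,480),interpolation=cv2.INTER_CUBIC)
b=cv2.resize(s["image"][165:225,130:150+40],(480,480),interpolation=cv2.INTER_CUBIC)
cv2.imwrite("pics/w2.png",cv2.resize(np.hstack([a,b]),(800,343))[:,:,::-1])
st=status.get_state();print(st["force"],proj(w,st["tcp_pos"]),proj(w,[.497,-.0939,.187]))
E
```

```text
t: 3.5
tcp_pos: [0.4976, -0.094, 0.1791]
orientation: [3.141, -0.001, -0.015]
force: [-0.6, 1.3, 0.1]
finger_gap: 0.0214
grasp_force: 0.0
[0.14762808 0.47817384 0.31626199] (np.float64(278.21005639181186), np.float64(251.31149592682152)) (np.float64(278.0487472975952), np.float64(258.3937131744431))
```

View pics/w2.png

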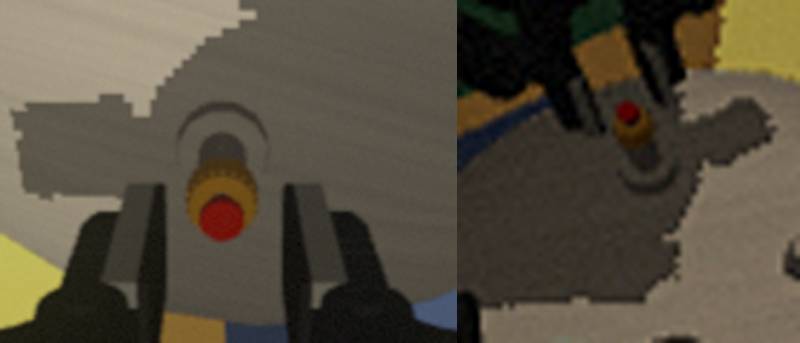

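The button is at about (277.7,256.7), centred between the fingers to within 0.5 mm. The fingertip height is unclear, so I'll overlay the expected tip points.

Run:
```python
from h import *
from workcell import status,read_camera
w=read_camera("wrist");s=read_camera("scene");st=status.get_state();p=st["tcp_pos"];g=st["finger_gap"]/2;print(g,p)
def ov(c,u0,v0,W,H,k):
    im=cv2.resize(c["image"][v0:v0+H,u0:u0+W],None,fx=k,fy=k,interpolation=cv2.INTER_CUBIC).copy()
    for dz,col in((-.019,(0,255,0)),(0,(0,255,255)),(.019,(255,0,255))):
        for sy in(-1,1):
            a=[proj(c,p+[dx,sy*g,dz]) for dx in(-.011,.011)]
            a=[(int((u-u0+.5)*k),int((v-v0+.5)*k)) for u,v in a]; cv2.line(im,*a,col,1)
    return im
a=ov(w,215,190,100,100,4);b=ov(s,135,155,50,50,8)
cv2.imwrite("pics/w3.png",np.hstack([a,b])[:,:,::-1])
```

```text
0.01070527521051454 [ 0.49740682 -0.09396312  0.17875497]
```

View pics/w3.png

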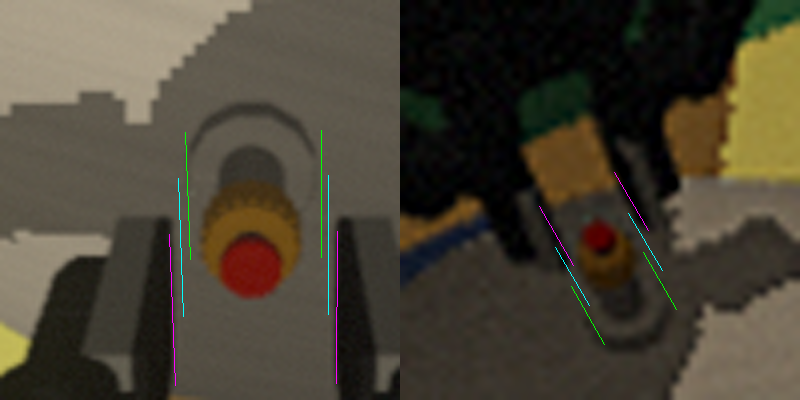

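Both cameras put the fingertips near z = 0.198 (magenta overlay), which is above the nut. That contradicts the stated 19 mm ahead of the TCP. I'll descend a safe 10 mm, slightly wider, and compare again.

```bash
python3 -m jog '[{"xyz":[0,0,0.2],"turn":0},{"xyz":[0,0,0.4],"turn":0},{"xyz":[0,0,0.6],"turn":0},{"xyz":[0,0,0.8],"turn":0},{"xyz":[0,0,1.0],"turn":0},{"xyz":[0,0,1.0],"turn":0},{"xyz":[0,0,1.0],"turn":0}]' -0.3
cat > ov.py <<'E'
import sys
from h import *
from workcell import status,read_camera
w=read_camera("wrist");s=read_camera("scene");st=status.get_state();p=st["tcp_pos"];g=st["finger_gap"]/2;print(g,p,st["force"])
M=R.from_euler('xyz',st["orientation"])
def ov(c,u0,v0,W,H,k):
    im=cv2.resize(c["image"][v0:v0+H,u0:u0+W],None,fx=k,fy=k,interpolation=cv2.INTER_CUBIC).copy()
    for dz,col in((.019,(0,255,0)),(-.019,(255,0,255))):
        for sy in(-1,1):
            a=[proj(c,p+M.apply([dx,sy*g,dz])) for dx in(-.011,.011)]
            a=[(int((u-u0+.5)*k),int((v-v0+.5)*k)) for u,v in a]; cv2.line(im,*a,col,1)
    return im
cv2.imwrite(sys.argv[1],np.hstack([ov(w,215,200,100,100,4),ov(s,135,155,50,50,8)])[:,:,::-1])
E
python3 ov.py pics/w4.png
```

```text
t: 4.4
tcp_pos: [0.4972, -0.0939, 0.1684]
orientation: [-3.141, 0.0, -0.015]
force: [0.5, -0.1, -0.0]
finger_gap: 0.0298
grasp_force: 0.0
0.014987761071400008 [ 0.49729966 -0.09387498  0.16857941] [ 0.36287229 -0.92579077 -0.23778785]
```

View pics/w4.png

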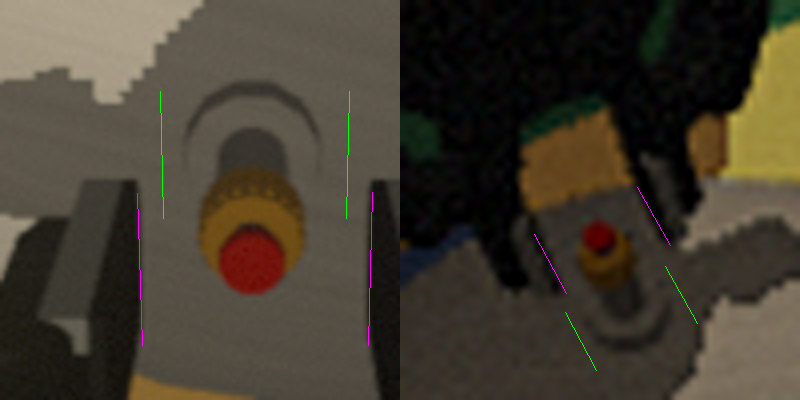

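The tips are again at the magenta lines, TCP + 19 mm up, so both views agree. I'll go down in small steps while watching the force.

```bash
python3 -m jog '[{"xyz":[0,0,0.2],"turn":0},{"xyz":[0,0,0.4],"turn":0},{"xyz":[0,0,0.5],"turn":0},{"xyz":[0,0,0.5],"turn":0}]'; python3 -m jog '[{"xyz":[0,0,0.1],"turn":0},{"xyz":[0,0,0.2],"turn":0},{"xyz":[0,0,0.2],"turn":0}]' |grep -E "pos|force"; python3 -m jog '[{"xyz":[0,0,0.1],"turn":0},{"xyz":[0,0,0.2],"turn":0},{"xyz":[0,0,0.2],"turn":0}]' |grep -E "pos|force"
```

```text
t: 4.9
tcp_pos: [0.4972, -0.0939, 0.1632]
orientation: [-3.141, 0.0, -0.015]
force: [-0.3, -0.3, -0.3]
finger_gap: 0.0301
grasp_force: 0.0
tcp_pos: [0.4972, -0.0939, 0.1613]
force: [-0.5, 0.9, 0.5]
grasp_force: 0.0
tcp_pos: [0.4972, -0.0939, 0.1593]
force: [-0.5, -0.1, -0.1]
grasp_force: 0.0
```

```bash
python3 -m jog '[{"xyz":[0,0,0.1],"turn":0},{"xyz":[0,0,0.2],"turn":0},{"xyz":[0,0,0.3],"turn":0},{"xyz":[0,0,0.4],"turn":0},{"xyz":[0,0,0.4],"turn":0}]' |grep -E "pos|force"; python3 -m jog '[{"xyz":[0,0,0.2],"turn":0},{"xyz":[0,0,0.4],"turn":0},{"xyz":[0,0,0.6],"turn":0},{"xyz":[0,0,0.8],"turn":0},{"xyz":[0,0,0.9],"turn":0},{"xyz":[0,0,0.9],"turn":0}]' -0.5|grep -E "pos|force|gap";python3 ov.py pics/w5.png
```

```text
tcp_pos: [0.4972, -0.0938, 0.1553]
force: [0.3, 0.2, -0.2]
grasp_force: 0.0
tcp_pos: [0.4972, -0.0938, 0.1463]
force: [0.0, 1.0, -0.5]
finger_gap: 0.0215
grasp_force: 0.0
0.010747788782387538 [ 0.49728931 -0.09389915  0.14654937] [-1.21979268 -0.20452332 -0.13075272]
```

View pics/w5.png

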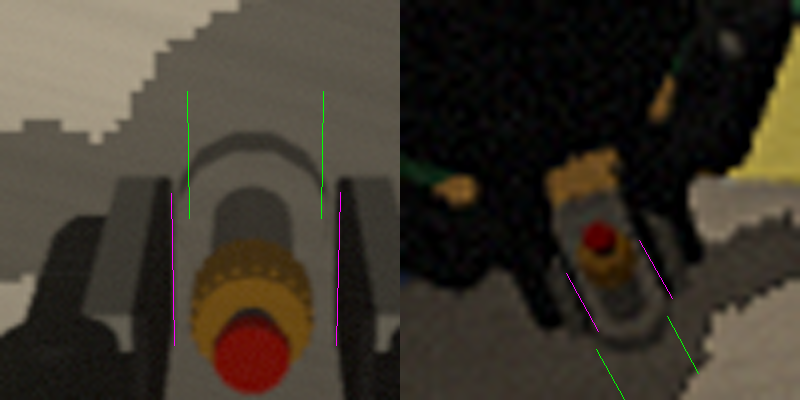

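The fingertips now straddle the nut and reach the sleeve just below it. The button is at wrist pixel (278,289), within 0.5 mm of jaw centre. I'll refine x and z from the two wrist heights.

Run:
```python
from h import *
from workcell import read_camera
w=read_camera("wrist")
im=w["image"][270:310,255:300].astype(int); m=(im[...,0]>2.2*im[...,1])&(im[...,0]>60)
y,x=np.nonzero(m);W=(x.mean()+255,y.mean()+270);print(m.sum(),W)
o={"fx":w["fx"],"fy":w["fy"],"cx":w["cx"],"cy":w["cy"],"xyz":np.array([.57237252,-.09286676,.41867409]),"orientation":np.array([2.85217906,-4.8e-4,-1.59356847])}
print(tri([ray(w,*W),ray(o,280.85,211.26)]))
for z in(.183,.185,.187,.189):print(z,atz(w,*W,z),atz(o,280.85,211.26,z))
```

```text
283 (np.float64(277.2756183745583), np.float64(288.31095406360424))
[ 0.4981602  -0.09349871  0.18685903]
0.183 [ 0.49573967 -0.09334867  0.183     ] [ 0.4969189  -0.09361305  0.183     ]
0.185 [ 0.49699746 -0.09337352  0.185     ] [ 0.49755922 -0.09360671  0.185     ]
0.187 [ 0.49825525 -0.09339837  0.187     ] [ 0.49819954 -0.09360038  0.187     ]
0.189 [ 0.49951305 -0.09342322  0.189     ] [ 0.49883986 -0.09359405  0.189     ]
```

```bash
python3 -m jog '[{"xyz":[0.07,-0.04,0],"turn":0},{"xyz":[0.07,-0.04,0],"turn":0},{"xyz":[0.07,-0.04,0],"turn":0},{"xyz":[0.07,-0.04,0],"turn":0},{"xyz":[0.07,-0.04,0],"turn":0}]' -0.8 20
python3 - <<'E'
from workcell import status
s=status.get_state();print(s["force"],s["wrist_torque"],s["q"][5])
E
```

```text
t: 7.25
tcp_pos: [0.498, -0.0936, 0.1466]
orientation: [3.142, -0.0, -0.015]
force: [-1.2, -0.2, 1.2]
finger_gap: 0.0124
grasp_force: 19.5
[-1.22943551 -0.17906056  1.16372608] [-0.10303968  0.16226459 -0.00770301] 2.7124580579117445
```

```bash
python3 -m jog '[{"xyz":[0,0,-0.0085],"turn":-0.1},{"xyz":[0,0,-0.017],"turn":-0.2},{"xyz":[0,0,-0.0255],"turn":-0.3},{"xyz":[0,0,-0.034],"turn":-0.4},{"xyz":[0,0,-0.0425],"turn":-0.5},{"xyz":[0,0,-0.051],"turn":-0.6},{"xyz":[0,0,-0.051],"turn":-0.6}]'
python3 - <<'E'
from h import *
from workcell import status,read_camera
s=status.get_state();print(s["force"],s["wrist_torque"],s["q"][5])
for i in range(6):
    w=read_camera("wrist"); s=status.get_state();print(s["force"].round(2),s["wrist_torque"].round(3))
cv2.imwrite("pics/w6.png",cv2.resize(w["image"][225:325,230:330],(600,600),interpolation=cv2.INTER_CUBIC)[:,:,::-1])
E
```

```text
t: 7.95
tcp_pos: [0.4977, -0.093, 0.1469]
orientation: [-3.14, -0.0, 0.587]
force: [-1.7, 2.6, 1.0]
finger_gap: 0.0125
grasp_force: 20.7
[-1.73813674  2.6035925   1.00355634] [0.65576872 0.39770341 0.02449669] 2.111053824049097
[-1.65  3.21  0.9 ] [0.758 0.446 0.043]
[-1.99  4.06  2.14] [ 0.766  0.432 -0.029]
[-2.38  3.86  1.78] [ 0.818  0.483 -0.016]
[-1.69  4.52  0.2 ] [0.833 0.519 0.008]
[-2.01  3.99  1.85] [0.96  0.499 0.009]
[-2.83  4.66  1.49] [ 0.888  0.45  -0.011]
```

View pics/w6.png

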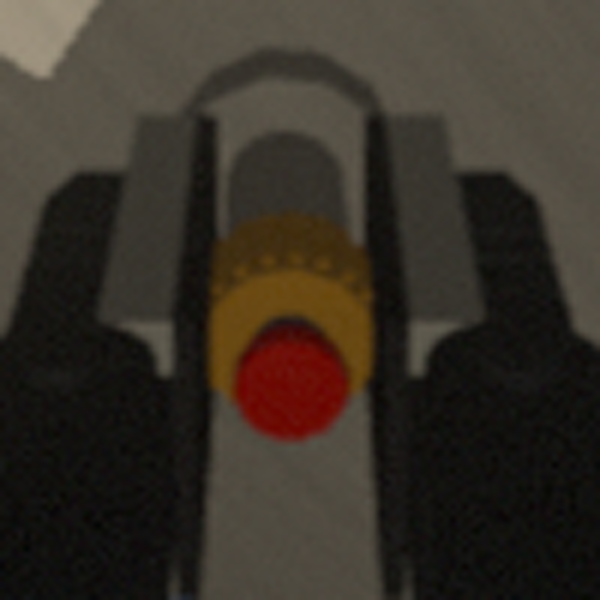

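The jaws hold the nut properly (brass between both pads). A side force of about 4 N has built up, so the tool axis is off the valve axis. I'll release and re-centre, using the button's column against the jaw centre (278.7).

```bash
cat > blob.py <<'E'
from h import *
from workcell import read_camera,status
w=read_camera("wrist")
im=w["image"][255:320,245:310].astype(int); m=(im[...,0]>2.2*im[...,1])&(im[...,0]>60)
y,x=np.nonzero(m);W=(x.mean()+245,y.mean()+255);s=status.get_state()
print(m.sum(),W,s["tcp_pos"],s["orientation"],s["force"],s["finger_gap"])
g=w["image"][262,230:330].astype(int).sum(1);print(g)
E
python3 blob.py | head -1
python3 -m jog '[{"xyz":[0,0,0],"turn":0},{"xyz":[0,0,0],"turn":0},{"xyz":[0,0,0],"turn":0},{"xyz":[0,0,0],"turn":0},{"xyz":[0,0,0],"turn":0}]' -0.5 >/dev/null; python3 blob.py
```

```text
277 (np.float64(277.98916967509024), np.float64(288.4801444043321)) [ 0.49779672 -0.09320486  0.14687439] [-3.14083728e+00 -9.58731676e-05  5.83904609e-01] [-2.41588316  4.22206104  0.91496044] 0.01254908634373387
280 (np.float64(275.1642857142857), np.float64(288.38214285714287)) [ 0.49803493 -0.09362419  0.14704228] [ 3.14141948e+00 -8.91182626e-05  5.84648235e-01] [ 1.17419983 -0.25540656  0.40187919] 0.021291954567185082
[ 70  64  80  69  72  58  68  71  76 123 153 154 159 164 153 154 150 158
 157 158 128  81  68  52  63  65  54  68 171 228 232 230 234 238 242 210
 147 136 135 125 128 127 130 124 121 124 131 129 129 115 121 132 133 129
 133 141 195 230 236 234 232 237 234 224 228 229 231 225 176  75  44  53
  51  62  52  81 131 156 156 153 154 155 157 153 152 157 151 122  69  60
  60  72  60  78  46  54  79  53  62 110]
```

```bash
python3 -m jog '[{"xyz":[-0.1,-0.07,0],"turn":0},{"xyz":[-0.2,-0.13,0],"turn":0},{"xyz":[-0.2,-0.13,0],"turn":0}]' >/dev/null; python3 blob.py|head -1
python3 -m jog '[{"xyz":[0,0,0],"turn":0},{"xyz":[0,0,0],"turn":0},{"xyz":[0,0,0],"turn":0},{"xyz":[0,0,0],"turn":0},{"xyz":[0,0,0],"turn":0}]' -0.8 20;python3 blob.py|head -1
```

```text
286 (np.float64(278.6888111888112), np.float64(284.2902097902098)) [ 0.4955287  -0.09354492  0.14702141] [ 3.14158193e+00 -1.28348791e-04  5.84695373e-01] [-0.33103666  0.33105211  0.08743578] 0.021464816752013394
t: 9.7
tcp_pos: [0.4957, -0.0936, 0.147]
orientation: [3.141, -0.0, 0.585]
force: [0.5, -0.1, 0.9]
finger_gap: 0.0127
grasp_force: 19.5
282 (np.float64(278.08156028368796), np.float64(284.34397163120565)) [ 0.49564204 -0.09359712  0.14706279] [ 3.14146198e+00 -9.66224392e-05  5.84780189e-01] [-0.12706493 -0.55046399 -0.05986838] 0.012931717048039453
```

Centred. Next I'll turn with the 0.085 cm/rad climb.

```bash
python3 -m jog '[{"xyz":[0,0,-0.01],"turn":-0.12},{"xyz":[0,0,-0.02],"turn":-0.24},{"xyz":[0,0,-0.03],"turn":-0.36},{"xyz":[0,0,-0.04],"turn":-0.48},{"xyz":[0,0,-0.051],"turn":-0.6},{"xyz":[0,0,-0.061],"turn":-0.72},{"xyz":[0,0,-0.071],"turn":-0.84},{"xyz":[0,0,-0.081],"turn":-0.96},{"xyz":[0,0,-0.085],"turn":-1.0},{"xyz":[0,0,-0.085],"turn":-1.0}]'; for i in 1 2 3; do python3 blob.py|head -1;done
```

```text
t: 10.75
tcp_pos: [0.4957, -0.0935, 0.1479]
orientation: [3.141, -0.0, 1.585]
force: [0.9, -0.9, -0.6]
finger_gap: 0.0129
grasp_force: 19.5
282 (np.float64(278.031914893617), np.float64(283.32978723404256)) [ 0.49571075 -0.09353943  0.14788583] [ 3.14129443e+00 -3.05106897e-05  1.58371169e+00] [ 0.79180775 -0.97460067  0.63268249] 0.012523458768220808
282 (np.float64(278.031914893617), np.float64(283.32978723404256)) [ 0.49569365 -0.09353161  0.14788299] [ 3.14132533e+00 -6.43710399e-05  1.58334154e+00] [ 0.49985102 -0.46726954  0.71219968] 0.012787511911706833
281 (np.float64(278.02491103202846), np.float64(283.3629893238434)) [ 0.49569414 -0.0935689   0.14789379] [ 3.14132920e+00 -1.23783816e-05  1.58346319e+00] [ 0.37946198 -0.67695458  0.06629049] 0.012862716601550542
```

```bash
for k in 1 2; do python3 -m jog '[{"xyz":[0,0,-0.01],"turn":-0.12},{"xyz":[0,0,-0.02],"turn":-0.24},{"xyz":[0,0,-0.03],"turn":-0.36},{"xyz":[0,0,-0.04],"turn":-0.48},{"xyz":[0,0,-0.051],"turn":-0.6},{"xyz":[0,0,-0.061],"turn":-0.72},{"xyz":[0,0,-0.071],"turn":-0.84},{"xyz":[0,0,-0.081],"turn":-0.96},{"xyz":[0,0,-0.085],"turn":-1.0},{"xyz":[0,0,-0.085],"turn":-1.0}]'; done; for i in 1 2 3; do python3 blob.py|head -1;done
```

```text
t: 11.9
tcp_pos: [0.4956, -0.0935, 0.1487]
orientation: [3.141, 0.0, 2.584]
force: [1.4, -0.6, -0.2]
finger_gap: 0.0129
grasp_force: 19.5
t: 12.9
tcp_pos: [0.4957, -0.0935, 0.1496]
orientation: [-3.142, 0.0, -2.7]
force: [0.2, -0.4, 0.1]
finger_gap: 0.013
grasp_force: 20.7
275 (np.float64(277.92), np.float64(281.37454545454545)) [ 0.49565807 -0.09353183  0.14958912] [-3.14155743e+00  2.24533360e-04 -2.70106116e+00] [ 1.36467364 -0.13059418  0.64974551] 0.012687070099850688
275 (np.float64(277.92), np.float64(281.37454545454545)) [ 0.49565675 -0.09357196  0.14959101] [-3.14151952e+00  1.97041978e-04 -2.70107544e+00] [ 1.21386587 -1.12480181  0.59562257] 0.01273134437817689
276 (np.float64(277.92391304347825), np.float64(281.34057971014494)) [ 0.49561097 -0.09351544  0.14955267] [ 3.14154310e+00  1.29277930e-04 -2.70063939e+00] [ 1.99362478 -1.13598301  0.13378229] 0.012463699723121044
```

```bash
cat > tq.py <<'E'
import numpy as np
from workcell import status,read_camera
T=[]
for i in range(4):
    read_camera("wrist");s=status.get_state();T.append(np.r_[s["force"],s["wrist_torque"]])
print(np.mean(T,0).round(3),s["q"][5].round(3),s["tcp_pos"][2].round(5))
E
python3 tq.py; python3 -m jog '[{"xyz":[0,0,-0.01],"turn":-0.12},{"xyz":[0,0,-0.02],"turn":-0.24},{"xyz":[0,0,-0.03],"turn":-0.36},{"xyz":[0,0,-0.04],"turn":-0.48},{"xyz":[0,0,-0.051],"turn":-0.6},{"xyz":[0,0,-0.051],"turn":-0.6}]'>/dev/null;python3 tq.py
for k in 1 2; do python3 -m jog '[{"xyz":[0,0,-0.004],"turn":-0.05},{"xyz":[0,0,-0.008],"turn":-0.1},{"xyz":[0,0,-0.008],"turn":-0.1}]'>/dev/null;python3 tq.py; done
```

```text
[ 0.969 -1.035  0.017 -0.138 -0.229 -0.046] -0.889 0.14958
[ 1.108 -0.055  0.455 -0.035 -0.277  0.018] -1.487 0.15007
[ 1.143  0.135  0.038  0.017 -0.267  0.007] -1.588 0.15017
[ 1.445  0.051  0.767 -0.007 -0.266  0.014] -1.688 0.15022
```

```bash
for k in 1 2 3; do python3 -m jog '[{"xyz":[0,0,-0.004],"turn":-0.05},{"xyz":[0,0,-0.008],"turn":-0.1},{"xyz":[0,0,-0.008],"turn":-0.1}]'>/dev/null;python3 tq.py; done
```

```text
[ 1.19   0.28   0.772 -0.007 -0.271  0.005] -1.788 0.15029
[ 0.468 -0.283  0.085 -0.095 -0.21  -0.098] -1.888 0.15036
[ 0.563 -2.166 -0.069 -0.338 -0.123 -0.136] -1.988 0.15045
```

The yaw torque jumped to −0.1 N m and levelled off, so the nut is at its stop. I'll release, rise and shut the fingers.

```bash
python3 -m jog '[{"xyz":[0,0,0],"turn":0},{"xyz":[0,0,0],"turn":0},{"xyz":[0,0,0],"turn":0},{"xyz":[0,0,0],"turn":0}]' -0.5 20; python3 blob.py|head -1; python3 -m jog '[{"xyz":[0,0,-0.3],"turn":0},{"xyz":[0,0,-0.8],"turn":0},{"xyz":[0,0,-1.6],"turn":0},{"xyz":[0,0,-2.4],"turn":0},{"xyz":[0,0,-3],"turn":0},{"xyz":[0,0,-3],"turn":0}]'>/dev/null; python3 -m jog '[{"xyz":[0,0,0],"turn":0},{"xyz":[0,0,0],"turn":0},{"xyz":[0,0,0],"turn":0},{"xyz":[0,0,0],"turn":0},{"xyz":[0,0,0],"turn":0},{"xyz":[0,0,0],"turn":0}]' -1; python3 tq.py
python3 - <<'E'
from h import *
from workcell import read_camera
w=read_camera("wrist");s=read_camera("scene")
f=lambda c,u,v,n,k:cv2.resize(c["image"][v:v+n,u:u+n],(400,400),interpolation=cv2.INTER_CUBIC)
cv2.imwrite("pics/w7.png",np.hstack([f(w,228,200,100,4),f(s,130,150,60,8)])[:,:,::-1])
E
```

```text
t: 16.95
tcp_pos: [0.4955, -0.0934, 0.1504]
orientation: [3.141, 0.0, -1.598]
force: [-0.8, 0.5, 0.9]
finger_gap: 0.021
grasp_force: 0.0
272 (np.float64(277.44117647058823), np.float64(280.65441176470586)) [ 0.49553847 -0.09345265  0.15041324] [ 3.14151788e+00  2.23513250e-04 -1.59845793e+00] [ 0.0892588  -0.00071635  0.12373622] 0.021567303580526175
t: 18.2
tcp_pos: [0.4956, -0.0935, 0.1804]
orientation: [3.142, 0.0, -1.598]
force: [-0.3, 0.3, -0.5]
finger_gap: -0.0
grasp_force: 0.0
[ 0.172  0.217 -0.239  0.001 -0.011 -0.039] -1.99 0.18046
```

View pics/w7.png

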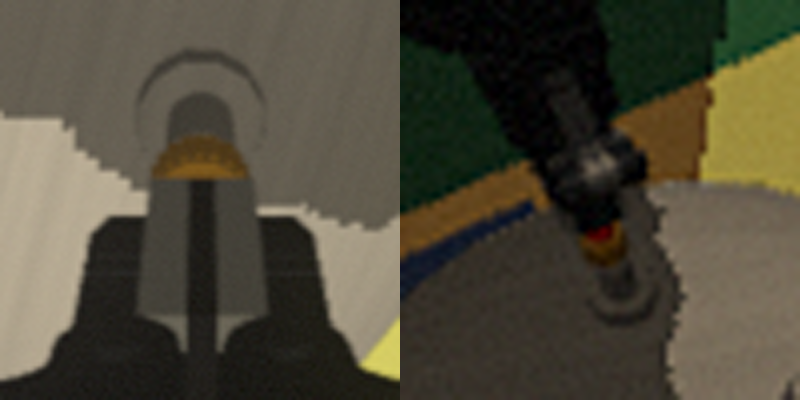

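The shut fingertips are just above the button and centred on it, with the brass nut up under the button. I'll approach in small steps.

```bash
python3 -m jog '[{"xyz":[0,0,0.2],"turn":0},{"xyz":[0,0,0.4],"turn":0},{"xyz":[0,0,0.6],"turn":0},{"xyz":[0,0,0.7],"turn":0},{"xyz":[0,0,0.7],"turn":0}]'>/dev/null;python3 tq.py; for k in 1 2 3; do python3 -m jog '[{"xyz":[0,0,0.05],"turn":0},{"xyz":[0,0,0.1],"turn":0},{"xyz":[0,0,0.1],"turn":0}]'>/dev/null;python3 tq.py; done
```

```text
[-0.21  -0.024 -0.778 -0.002  0.005  0.014] -1.99 0.17357
[ 0.094 -0.49   0.973  0.008 -0.019 -0.011] -1.99 0.17255
[ 0.026 -0.138  2.674 -0.027  0.004  0.011] -1.99 0.17158
[-0.025 -0.173  3.592 -0.005 -0.028  0.008] -1.99 0.17052
```

```bash
python3 -m jog '[{"xyz":[0,0,0.05],"turn":0},{"xyz":[0,0,0.1],"turn":0},{"xyz":[0,0,0.1],"turn":0}]'>/dev/null;python3 tq.py; for k in 1 2; do python3 -m jog '[{"xyz":[0,0,0.04],"turn":0},{"xyz":[0,0,0.04],"turn":0}]'>/dev/null;python3 tq.py; done
```

```text
[ 0.098 -0.433  4.151  0.025  0.014 -0.017] -1.99 0.1695
[ 3.200e-01 -2.030e-01  4.484e+00 -8.000e-03  3.000e-03 -1.500e-02] -1.99 0.16908
[ 1.770e-01 -3.260e-01  5.199e+00  2.600e-02 -2.000e-03  1.300e-02] -1.99 0.16871
```

```bash
for k in 1 2; do python3 -m jog '[{"xyz":[0,0,0.02],"turn":0},{"xyz":[0,0,0.02],"turn":0}]'>/dev/null;python3 tq.py;python3 tq.py; done
```

```text
[-1.360e-01  7.200e-02  5.164e+00 -1.300e-02 -1.200e-02  5.000e-03] -1.99 0.16851
[ 2.770e-01 -5.960e-01  4.805e+00 -1.000e-03 -3.000e-03 -1.100e-02] -1.99 0.1685
[-0.075 -0.196  5.216 -0.     0.007  0.01 ] -1.99 0.16829
[ 1.680e-01  4.310e-01  5.005e+00 -4.000e-03  1.500e-02  1.600e-02] -1.99 0.16833
```

```bash
for k in 1 2; do python3 -m jog '[{"xyz":[0,0,0.02],"turn":0},{"xyz":[0,0,0.02],"turn":0}]'>/dev/null;python3 tq.py;python3 tq.py; done
```

```text
[-6.90e-02  3.04e-01  5.84e+00  1.80e-02 -1.00e-03 -1.10e-02] -1.99 0.16817
[-0.291  0.584  5.969 -0.006  0.028  0.027] -1.99 0.16816
[-0.385  0.121  5.931 -0.017  0.    -0.02 ] -1.99 0.16806
[-5.100e-02  1.230e-01  6.109e+00  3.000e-03  2.700e-02 -2.800e-02] -1.99 0.16805
```

```bash
python3 -m jog '[{"xyz":[0,0,0.02],"turn":0},{"xyz":[0,0,0.02],"turn":0}]'>/dev/null;python3 tq.py;python3 tq.py
```

```text
[0.192 0.037 6.364 0.008 0.01  0.01 ] -1.99 0.16798
[-2.960e-01 -3.000e-02  6.608e+00  2.200e-02  5.000e-03  3.000e-03] -1.99 0.16797
```

Stiffness rose sharply at about 5.5 N. The total travel of 4.7 mm matches 3.6 mm of pin plus about 0.9 mm of seal, so the pin is fully down. I'll hold it, then retreat.

```bash
for k in 1 2 3; do python3 -m jog '[{"xyz":[0,0,0],"turn":0},{"xyz":[0,0,0],"turn":0},{"xyz":[0,0,0],"turn":0},{"xyz":[0,0,0],"turn":0},{"xyz":[0,0,0],"turn":0},{"xyz":[0,0,0],"turn":0},{"xyz":[0,0,0],"turn":0},{"xyz":[0,0,0],"turn":0},{"xyz":[0,0,0],"turn":0}]'|grep -E "^t:|force:"; done; python3 tq.py
python3 -m jog '[{"xyz":[0,0,-0.1],"turn":0},{"xyz":[0,0,-0.2],"turn":0},{"xyz":[0,0,-0.4],"turn":0},{"xyz":[0,0,-0.8],"turn":0},{"xyz":[0,0,-2],"turn":0},{"xyz":[0,0,-4],"turn":0},{"xyz":[0,0,-6],"turn":0},{"xyz":[0,0,-8],"turn":0},{"xyz":[0,0,-8],"turn":0}]'; python3 tq.py
python3 - <<'E'
from h import *
from workcell import read_camera
w=read_camera("wrist");im=w["image"].astype(int)
m=(im[...,0]>2.2*im[...,1])&(im[...,0]>60)
n,_,st,c=cv2.connectedComponentsWithStats(m.astype(np.uint8));print([(a,b) for a,b in zip(st[:,4],c.round(1).tolist()) if a>15][1:])
print(proj(w,[.4957,-.0935,.183]))
E
```

```text
t: 25.9
force: [0.7, -0.3, 6.1]
grasp_force: 3.3
t: 26.8
force: [-0.2, 0.2, 5.9]
grasp_force: 3.3
t: 27.7
force: [-0.4, -0.5, 7.5]
grasp_force: 3.3
[-1.74e-01  4.00e-03  6.66e+00  6.00e-03  1.40e-02 -0.00e+00] -1.99 0.16795
t: 28.8
tcp_pos: [0.4966, -0.094, 0.2509]
orientation: [-3.138, -0.002, -1.598]
force: [0.5, -0.9, -0.2]
finger_gap: -0.0
grasp_force: 0.0
[ 0.012  0.262 -0.217  0.024 -0.01   0.001] -1.99 0.24671
[(np.int32(681), [247.2, 47.1]), (np.int32(2133), [83.4, 66.6]), (np.int32(62), [204.0, 133.4]), (np.int32(89), [277.2, 214.6]), (np.int32(34), [554.7, 231.7]), (np.int32(45), [553.0, 241.6]), (np.int32(31), [555.4, 257.2])]
(np.float64(280.5284841020829), np.float64(212.9456311606901))
```

```bash
python3 -c "
from workcell import bot;print(bot.hand_in())"
```

```text
the job is handed in; nothing more can be done
None
```

The job is handed in: I unscrewed the lock nut up to its stop, held the red pin fully down for about 3 s at about 6.5 N, then let it go and lifted the arm clear, touching nothing around the cooker; the result of the judging was not shown.

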